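Change the batch in the burn-in box

ROBOT

A 6-joint arm with a two-finger parallel gripper is mounted at the origin on the work surface. World frame = base frame: x ahead of the robot, y to its left, z up, the work surface at z = 0. Lengths are in m, angles in rad, forces in N, time in s.
With the tool pointing down it reaches from about 0.3 to 0.95 m from the base axis. Payload 3.1 kg.
Tool frame: the origin (TCP) lies on the centre line of the jaws, within the pads' length; the fingertips stand tip_reach ahead of it and the grasp point (between the pads) lies 3 mm ahead of it (tip_reach is the distance from the TCP to the fingertips, in m); z points along the fingers, y is the line along which they close (so a half turn about z gives the same grasp; the last joint's range is limited). The gripper opens to 85 mm and grips with 20 to 120 N. Pads are 22 mm wide; open, the fingers measure 114 mm over their backs; the gripper's body (76 mm by 85 mm) begins 54 mm behind the grasp point. The pads swing forward as they close: fully open they stand 13 mm farther back than shut.
Start: joints at [-1.238, 0.308, 1.634, -0, 1.2, -0.07], TCP at [0.245, -0.575, 0.253] pointing down, gripper open.
Joint ranges: [-3.06, 3.06], [-0.79, 1.96], [0.05, 2.63], [-1.19, 4.34], [0.05, 2.64], [-2.94, 2.94]. Speed limits (rad/s): [2.79, 2.79, 3.14, 3.14, 3.14, 3.14].

INTERFACE

Orientations are given as a rotation vector (axis times angle).
In Python, from rig import * gives the robot as it stands.
- The arm moves only by the shell command python3 -m pendant 'ROWS' [FORCE]. ROWS is JSON, a list of rows, each a list of 7 numbers: the turn, a rotation vector about the world's x, y, z in rad, then the shift along the world's x, y, z in cm, then the opening, from 0 (shut) to 1 (fully open). A call has 1 to 12 rows; each row shifts and turns the commanded pose from where the row before left it; what a row does not reach is not made up. A row lasts 1/8 s, in which the tool goes at most 62.5 mm and 10.7 degrees, less where a joint would pass 70% of its speed; a pose out of reach is approached as far as the arm can. A call with a gripper value outside its range is refused whole. The fingers move at their own pace and stop on an object; FORCE is the grip in N (left out, the last holds). Time passes only in rows, so rows that do not move let the fingers close. It gives the time, the measured TCP pose, the force, the opening and the grip force at its end, in the units of the state.
- read_state(): the state, without advancing time (a new reading comes with each control period).
- camera(name): name is "side" or "top"; returns the picture (400x640x3 uint8, red, green, blue); there is no depth.
- camera_params(name): a dict with "K" (3x3 intrinsics, pixels), "k1" (the pictures are not rectified: a ray, as slopes to the right and down, at radius r is drawn at 1 + k1 r^2 times it, then the intrinsics apply), "world_to_cam" (4x4, takes a point from world to camera coordinates). Camera axes: x right, y down, z forward; pixel columns grow to the right and rows downward; lengths in m; the calibration is good to about 2 mm. A picture is of the moment at which its call begins. camera_params takes no time and is no camera call.
- job_done(): hands the job in; it is judged then, once.
The state is a dict: "t": time; "joints": joint angles; "joint_vel": joint speeds; "joint_torque": joint torques, N m; "eef_pos": TCP position; "ee_rot": TCP orientation; "wrist_force": force on the tool from outside, world axes, zero at the start; "moment": the same for the moment, N m; "width": finger opening in m; "gripper_force": force on a finger pad.
Only numpy, scipy, OpenCV 4.12 (cv2) and the standard library are available. Lean on these libraries where they do the work, as an engineer would, in place of code of your own. Each camera call takes 0.05 s, during which the arm holds its last target. There are 200 camera calls.

TASK

Change the batch in the test box: slide its guard open, move every tested module out of the cradles to lie flat in the grey tray, and seat every untested module from the black mat in a cradle (any cradle, either way round, flat down between the horns). Then slide the guard fully shut and, only once it is shut, push the power switch over to on (away from the robot); the switch must never be on while the guard is open. Leave the multimeter, the bottle and the screwdriver where they are.

Things in the scene. Friction and masses are not known exactly. Their poses are not given: they have to be found in the camera images.
- unit_a: tested power module, 0.25 kg: flat aluminium housing 110 (x) x 56 (y) x 22 high, a dark finned heat sink 80 (x) x 26 (y) along its middle up to 54 above the underside, to take it by; terminal blocks at both ends 10 high; same either way round. Origin: centre of underside, z up. Starts in a cradle; two or three of unit_a, b, c are present.
- unit_b: tested power module, 0.25 kg: flat aluminium housing 110 (x) x 56 (y) x 22 high, a dark finned heat sink 80 (x) x 26 (y) along its middle up to 54 above the underside, to take it by; terminal blocks at both ends 10 high; same either way round. Origin: centre of underside, z up. Starts in a cradle; two or three of unit_a, b, c are present.
- unit_c: tested power module, 0.25 kg: flat aluminium housing 110 (x) x 56 (y) x 22 high, a dark finned heat sink 80 (x) x 26 (y) along its middle up to 54 above the underside, to take it by; terminal blocks at both ends 10 high; same either way round. Origin: centre of underside, z up. Starts in a cradle; two or three of unit_a, b, c are present.
- unit_d: untested power module, 0.25 kg: flat aluminium housing 110 (x) x 56 (y) x 22 high, a dark finned heat sink 80 (x) x 26 (y) along its middle up to 54 above the underside, to take it by; terminal blocks at both ends 10 high; same either way round. Origin: centre of underside, z up. Starts on the mat, long side roughly along y; two or three of unit_d, e, f are present.
- unit_e: untested power module, 0.25 kg: flat aluminium housing 110 (x) x 56 (y) x 22 high, a dark finned heat sink 80 (x) x 26 (y) along its middle up to 54 above the underside, to take it by; terminal blocks at both ends 10 high; same either way round. Origin: centre of underside, z up. Starts on the mat, long side roughly along y; two or three of unit_d, e, f are present.
- unit_f: untested power module, 0.25 kg: flat aluminium housing 110 (x) x 56 (y) x 22 high, a dark finned heat sink 80 (x) x 26 (y) along its middle up to 54 above the underside, to take it by; terminal blocks at both ends 10 high; same either way round. Origin: centre of underside, z up. Starts on the mat, long side roughly along y; two or three of unit_d, e, f are present.
- cradle_1 (a point): cradle: two cross bars with horns 14 (flares 22) higher, and end stops; 3 mm play each way across y, 4 along x. Point: centre of a seated module's underside, 17 above the bench; x along the module (away from the robot), z up. Three cradles 95 apart in y, cradle_1 at -y. Box walls, 78 high: 160 either side of cradle_2, 80 in front; the closed rear part, 78 high, begins 84 behind.
- cradle_2 (a point): cradle: two cross bars with horns 14 (flares 22) higher, and end stops; 3 mm play each way across y, 4 along x. Point: centre of a seated module's underside, 17 above the bench; x along the module (away from the robot), z up. Three cradles 95 apart in y, cradle_1 at -y. Box walls, 78 high: 160 either side of cradle_2, 80 in front; the closed rear part, 78 high, begins 84 behind.
- cradle_3 (a point): cradle: two cross bars with horns 14 (flares 22) higher, and end stops; 3 mm play each way across y, 4 along x. Point: centre of a seated module's underside, 17 above the bench; x along the module (away from the robot), z up. Three cradles 95 apart in y, cradle_1 at -y. Box walls, 78 high: 160 either side of cradle_2, 80 in front; the closed rear part, 78 high, begins 84 behind.
- guard (a joint): clear sliding guard of the test box with a dark frame, 176 x 318, its top 86 above the bench. 0 = fully shut over the cradles, 0.165 m = fully open (slid along the cradles' +x, away from the robot, over the rear part). It slides stiffly (about 2 N) and stays where it is left. It may start a little open.
- guard_handle (a point): point in the middle of the guard's handle, an upright black plate 12 thick (x) x 100 wide (y), standing 44 high on the guard near its front edge: its top is 16 above and the guard's face 28 below this point. Frame axes as the test box (x = opening direction, z up). It moves with the guard; when fully shut it lies 75 in front of the cradle points in x and centred on cradle_2 in y.
- switch (a joint): power switch: black-knobbed toggle lever on the box's side ledge (-y side, beside the rear part). 0 = off, leaning to the robot; 0.9 rad = fully on, leaning away; it counts as on beyond 0.75 and stays where it is left (about 1 N at the knob moves it).
- switch_tip (a point): centre of the lever's knob, 26 across, on a lever 70 long whose pivot is 72 above the bench; the knob travels about 61 along the test box's +x from off to on, level at both ends (135 above the bench, 142 in the middle). The axes of this frame lean with the lever.
- tray_in (a point): centre of the inner floor of the grey tray, inside 272 (x) x 142 (y), walls 4 thick, rim 18 above the bench, floor about 4 thick; three modules fit side by side lying along its y, 90 apart in x. It may stand on either side of the test box.
- mat: black rubber mat, fixed, 280 (x) x 150 (y) x 3 high; origin: centre of its underside. On the other side of the test box from the tray.
- meter: green multimeter, 150 x 75 x 32 high, lying on the -y side; origin: centre of its underside. Leave alone.
- flux: amber bottle, 40 across, 90 high, standing; origin: centre of its underside. Leave alone.
- screwdriver: screwdriver lying on the bench; leave alone.
Things that resemble listed ones, but are neither listed nor needed, are in the scene too. What is shaped like the unit_d but red is not meant. What is shaped like the unit_e but purple is not meant.

How it is judged:
By the outcome, as a careful person would: the job done as asked, in the order asked, and still so for the second after the job is handed in, with the robot touching nothing.
Of unit_a, unit_b, unit_c only 2 to 3 are there at a start; the rules pass over those that are not, and their reading is None.
Of unit_d, unit_e, unit_f only 2 to 3 are there at a start; the rules pass over those that are not, and their reading is None.
At some moment in a run one of unit_d, unit_e, unit_f may be knocked a few centimetres aside while the robot is not near it.
Once in a run the grip may slacken for a moment while it holds something.
It also fails if it takes over 210 s, if anything falls off the work surface, if the arm or the gripper's body presses on something with over 40 N, if the wrist force passes 120 N, or if a joint passes its speed limit or range.

## Working session

There is one attempt and no reset: what is moved stays moved. The work goes in short steps, Python scripts to look and compute and a shell command to move; the robot and the scene stay as the last step left them, time stands still between calls to the robot, and variables do not carry over. Pictures are saved under pics/ and viewed, at most 14 in all, crops included, and the job is handed in when it is done.

```bash
ls; mkdir -p pics
python3 - <<'E'
from rig import *
import cv2
for n in("top","side"):
    im=camera(n); cv2.imwrite(f"pics/{n}0.png",im[:,:,::-1]); p=camera_params(n); print(n,p)
s=read_state(); print(s)
try: print(tip_reach)
except Exception as e: print(e)
E
```

```text
pics
top {'K': array([[516.9961079 ,   0.        , 318.41798049],
       [  0.        , 516.9961079 , 199.09391775],
       [  0.        ,   0.        ,   1.        ]]), 'k1': -0.1452555340756167, 'world_to_cam': array([[-0.02730586, -0.99937369, -0.02250802, -0.02887177],
       [-0.98522859,  0.03071362, -0.16846751,  0.49235197],
       [ 0.1690533 ,  0.0175754 , -0.9854502 ,  1.73420742],
       [ 0.        ,  0.        ,  0.        ,  1.        ]])}
side {'K': array([[416.02531997,   0.        , 322.49561477],
       [  0.        , 416.02531997, 201.9012667 ],
       [  0.        ,   0.        ,   1.        ]]), 'k1': -0.06013539307037838, 'world_to_cam': array([[-0.81184926, -0.58372318, -0.01296219,  0.37685125],
       [-0.44681637,  0.63542203, -0.62975707,  0.31904344],
       [ 0.37584027, -0.5054761 , -0.77668398,  0.99475643],
       [ 0.        ,  0.        ,  0.        ,  1.        ]])}
{'t': 0.1, 'joints': array([-1.23772734e+00,  3.08933212e-01,  1.63508899e+00,  4.42136047e-06,
        1.19970131e+00, -6.96974121e-02]), 'joint_vel': array([ 0.00114222, -0.00248925, -0.00194887, -0.00119124, -0.00114539,
       -0.00025633]), 'joint_torque': array([-7.74760047e-04, -4.16408050e+01, -2.77644610e+01, -6.87584952e-05,
        4.00697885e-03, -2.74963369e-06]), 'eef_pos': array([ 0.244721  , -0.57431928,  0.25213819]), 'ee_rot': array([-3.07603393e+00, -6.27971223e-01,  4.32794090e-04]), 'wrist_force': array([ 0.27781737,  0.07625502, -0.19110287]), 'moment': array([-0.02552798, -0.03644045, -0.01684946]), 'gripper_force': 0.0, 'width': 0.08545571904649871}
0.022
```

View pics/top0.png

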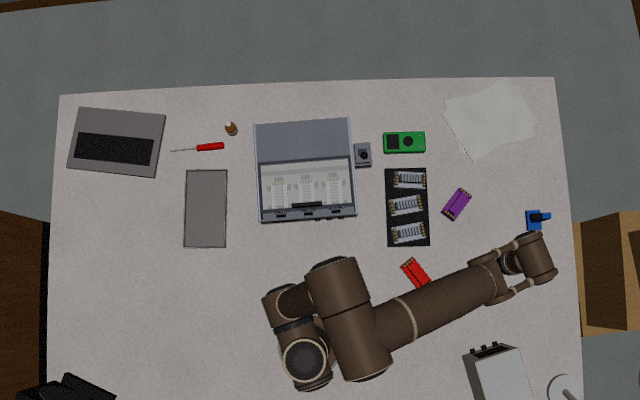

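View pics/side0.png

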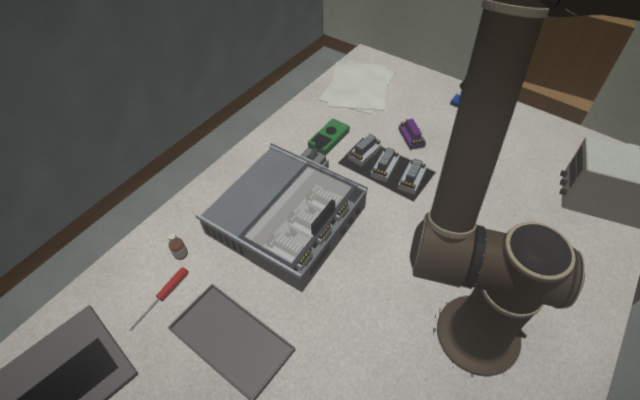

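The top view shows the box at (305,170), with its guard handle at about (307,205), the tray at (206,208), three modules on the mat at about (408,180), (405,205) and (408,233), and the switch at (362,154). The side view shows the same things, with the handle at (324,218). I'll enlarge both views.

```bash
cat > h.py <<'E'
import numpy as np, cv2
from rig import *
def ray(n,uv):
    p=camera_params(n);K=p["K"];T=p["world_to_cam"];R=T[:3,:3]
    d=cv2.undistortPoints(np.array([[uv]],float),K,np.array([p["k1"],0,0,0,0]))[0,0]
    return -R.T@T[:3,3], R.T@np.array([d[0],d[1],1.])
def plane(n,uv,z):
    o,d=ray(n,uv); return o+d*(z-o[2])/d[2]
def tri(a,b):
    o1,d1=ray("top",a);o2,d2=ray("side",b)
    s=np.linalg.lstsq(np.c_[d1,-d2],o2-o1,rcond=None)[0]
    p,q=o1+s[0]*d1,o2+s[1]*d2
    return (p+q)/2,np.linalg.norm(p-q)
def proj(n,P):
    p=camera_params(n);T=p["world_to_cam"]
    return cv2.projectPoints(np.array([P],float),cv2.Rodrigues(T[:3,:3])[0],T[:3,3],p["K"],np.array([p["k1"],0,0,0,0]))[0][0,0]
def shot(n,f,x0,y0,x1,y1,k):
    im=camera(n)[:,:,::-1].copy()
    cv2.imwrite(f,cv2.resize(im[y0:y1,x0:x1],None,fx=k,fy=k,interpolation=cv2.INTER_CUBIC)); return im
E
python3 - <<'E'
from h import *
for n,b in(("top",(240,110,440,255)),("side",(195,115,445,295))):
    im=cv2.imread(f"pics/{n}0.png");x0,y0,x1,y1=b;k=4 if n=="top" else 3.2
    cv2.imwrite(f"pics/{n}0z.png",cv2.resize(im[y0:y1,x0:x1],None,fx=k,fy=k,interpolation=cv2.INTER_CUBIC))
E
```

```text
(no output)
```

View pics/top0z.png

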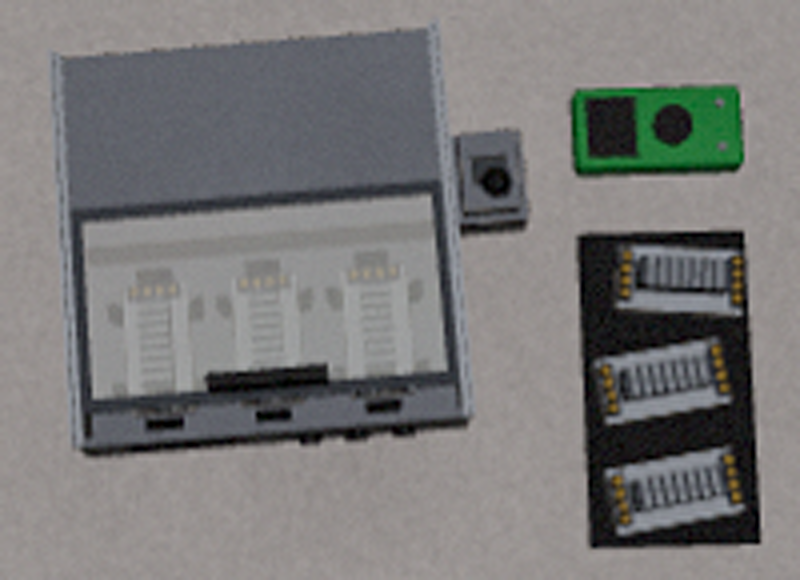

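View pics/side0z.png

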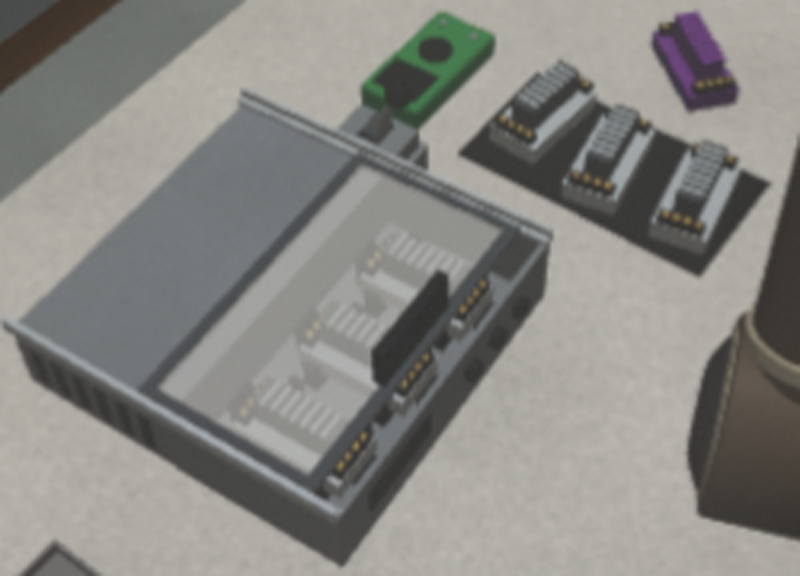

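Zoomed, all three cradles hold modules. The guard is slightly open: frame front edge at crop row ~400, box front wall at ~440, and handle at crop (267,378) in top and (410,325) in side. Next I'll triangulate the box corners, handle, modules, tray and switch.

Run:
```python
from h import *
np.set_printoptions(precision=4,suppress=True)
T=lambda x,y:(240+(x-1.5)/4,110+(y-1.5)/4); S=lambda x,y:(195+(x-1.1)/3.2,115+(y-1.1)/3.2)
pts={"farR":((436,27),(243,94)),"nearR":((467,416),(551,235)),"nearL":((81,446),(343,509)),"farL":((56,55),(7,324)),
"hTopL":((208,372),(374,350)),"hTopR":((328,366),(446,272)),"knob":((495,180),(379,115))}
for k,(a,b) in pts.items(): print(k,*tri(T(*a),S(*b)))
# modules: gold terminals on the mat, end centroids by colour
top=cv2.imread("pics/top0.png");side=cv2.imread("pics/side0.png")
def blobs(im,m,amin,box):
    M=np.zeros_like(m);x0,y0,x1,y1=box;M[y0:y1,x0:x1]=m[y0:y1,x0:x1]
    n,l,st,c=cv2.connectedComponentsWithStats(M);return [(st[i,4],c[i].round(2)) for i in range(1,n) if st[i,4]>=amin]
for nm,im,box in(("top",top,(384,165,432,250)),("side",side,(340,120,445,205)),):
    h=cv2.cvtColor(im,cv2.COLOR_BGR2HSV); m=cv2.inRange(h,(10,110,70),(32,255,255))
    print(nm,blobs(im,cv2.morphologyEx(m,cv2.MORPH_CLOSE,np.ones((5,3))) if nm=="top" else cv2.morphologyEx(m,cv2.MORPH_CLOSE,np.ones((3,5))),3,box))
# tray & mat corners
g=cv2.cvtColor(top,cv2.COLOR_BGR2GRAY)
for nm,box,th in(("tray",(170,160,240,260),None),("mat",(378,160,440,255),None)):
    x0,y0,x1,y1=box; m=cv2.threshold(g[y0:y1,x0:x1],0,255,cv2.THRESH_BINARY_INV+cv2.THRESH_OTSU)[1]
    m=cv2.morphologyEx(m,cv2.MORPH_CLOSE,np.ones((3,3)))
    c=max(cv2.findContours(m,0,2)[0],key=cv2.contourArea); r=cv2.minAreaRect(c); q=cv2.boxPoints(r)+[x0,y0]
    z=.018 if nm=="tray" else .003
    print(nm,q.round(1).tolist(),np.array([plane("top",p,z) for p in q]))
print("tray side corners tri",[tri(a,b) for a,b in (((187,170),(211.5,287.5)),((226.5,170),(170,325.5)))])
```

```text
farR [ 0.7709 -0.155   0.0889] 0.004224100636764561
nearR [ 0.4299 -0.1685  0.0931] 0.0005287434555842699
nearL [0.4144 0.1527 0.0913] 8.039433804806035e-05
farL [0.7582 0.174  0.0834] 0.0018965122962062658
hTopL [0.4664 0.0425 0.1304] 0.0014650792045120778
hTopR [ 0.4673 -0.0559  0.129 ] 0.004188042372328497
knob [ 0.6329 -0.1974  0.102 ] 0.010779134782671966
top [(np.int32(23), array([395.83, 177.91])), (np.int32(32), array([424. , 179.5])), (np.int32(24), array([419.67, 202.  ])), (np.int32(21), array([391.86, 206.9 ])), (np.int32(27), array([422.78, 229.  ])), (np.int32(22), array([394.77, 234.64]))]
side []
tray [[182.5, 248.0], [183.8, 168.3], [227.2, 169.0], [225.9, 248.7]] [[0.3373 0.4357 0.018 ]
 [0.622  0.4355 0.018 ]
 [0.6136 0.2777 0.018 ]
 [0.3313 0.2819 0.018 ]]
mat [[383.7, 168.1], [426.3, 166.3], [429.7, 245.2], [387.1, 247.1]] [[ 0.602  -0.2771  0.003 ]
 [ 0.6041 -0.4295  0.003 ]
 [ 0.3236 -0.4239  0.003 ]
 [ 0.3223 -0.2753  0.003 ]]
tray side corners tri [(array([0.5383, 0.3496, 0.207 ]), np.float64(0.07191076339299568)), (array([ 0.7005,  0.3651, -0.2054]), np.float64(0.10501650303725309))]
```

Box yaw is about +2.6°. The handle centre is about (0.467, -0.007) with its top at z 0.13. The tray centre is about (0.476, 0.358), and the mat's modules are visible. First I'll move in front of the handle with the jaws shut.

```bash
python3 -m pendant '[[0,0,-0.03,1.3,4.7,0,0],[0,0,-0.03,1.3,4.7,0,0],[0,0,-0.03,1.3,4.7,0,0],[0,0,-0.03,1.3,4.7,0,0],[0,0,-0.03,1.3,4.7,0,0],[0,0,-0.03,1.3,4.7,0,0],[0,0,-0.03,1.3,4.7,0,0],[0,0,-0.03,1.3,4.7,0,0],[0,0,-0.03,1.3,4.7,0,0],[0,0,-0.03,1.3,4.7,0,0],[0,0,-0.03,1.3,4.7,0,0],[0,0,0,0,0,0,0]]' 30
```

```text
t: 1.6
eef_pos: [0.388, -0.0553, 0.253]
ee_rot: [-3.138, -0.124, 0.001]
wrist_force: [0.9, -0.6, 0.9]
width: -0.0
gripper_force: 0.0
```

```bash
python3 -m pendant '[[0,0,-0.03,2.2,4.4,-3,0],[0,0,0,1,0,-4,0],[0,0,0,0,0,-4,0],[0,0,0,0,0,-1.8,0],[0,0,0,1.5,0,0,0],[0,0,0,2,0.1,0,0],[0,0,0,2,0.1,0,0],[0,0,0,2,0.1,0,0],[0,0,0,0,0,0,0]]'
```

```text
t: 2.72
eef_pos: [0.498, -0.0119, 0.1267]
ee_rot: [3.14, 0.066, 0.007]
wrist_force: [0.5, 0.6, 0.2]
width: -0.0002
gripper_force: 0.0
```

```bash
python3 -m pendant '[[0,0,0,2,0.1,0,0],[0,0,0,2,0.1,0,0],[0,0,0,2,0.1,0,0],[0,0,0,0,0,0,0]]'
```

```text
t: 3.22
eef_pos: [0.5567, -0.0085, 0.1264]
ee_rot: [3.14, 0.067, 0.005]
wrist_force: [-0.4, 0.6, 0.3]
width: 0.0001
gripper_force: 0.0
```

Run:
```python
from h import *
shot("side","pics/s1.png",195,115,445,295,3.2)
```

```text
(no output)
```

View pics/s1.png

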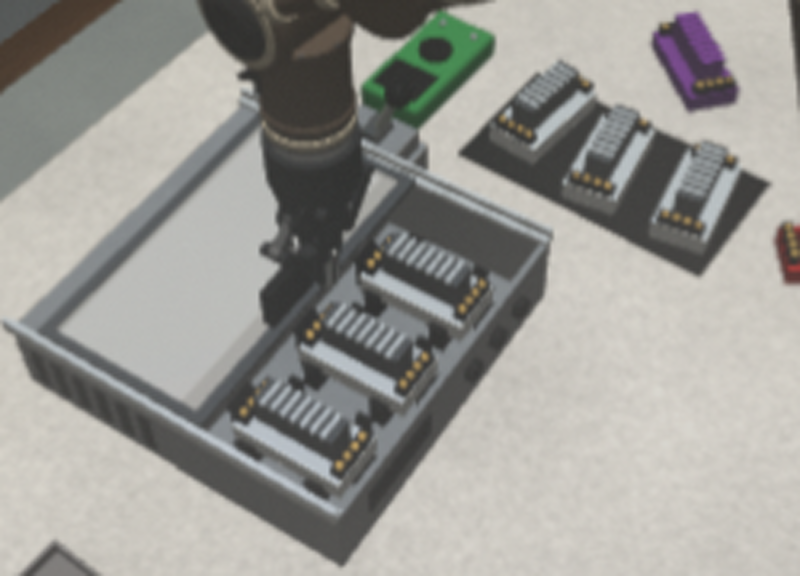

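The guard is sliding: the handle is now at crop (290,290) and all three cradle modules are exposed. I'll push on to the stop.

```bash
python3 -m pendant '[[0,0,0,1.5,0.1,0,0],[0,0,0,1,0.05,0,0],[0,0,0,0,0,0,0]]'
```

```text
t: 3.65
eef_pos: [0.5815, -0.0065, 0.1256]
ee_rot: [-3.141, -0.067, -0.004]
wrist_force: [-0.5, 0.0, 0.2]
width: 0.0002
gripper_force: 0.0
```

```bash
python3 -m pendant '[[0,0,0,0.6,0,0,0],[0,0,0,0,0,0,0]]'
```

```text
t: 3.9
eef_pos: [0.5848, -0.0062, 0.1251]
ee_rot: [-3.14, -0.067, 0.006]
wrist_force: [-4.3, 0.1, 3.1]
width: 0.0001
gripper_force: 2.4
```

```bash
python3 -m pendant '[[0,0,0,0.6,0,0,0],[0,0,0,0,0,0,0]]'
```

```text
t: 4.15
eef_pos: [0.585, -0.0062, 0.1247]
ee_rot: [-3.14, -0.068, 0.029]
wrist_force: [-18.5, -0.5, 13.5]
width: 0.0001
gripper_force: 9.1
```

The stop is reached at TCP x = 0.585. I'll back off, retreat and measure again.

```bash
python3 -m pendant '[[0,0,0,-2.5,0,0,0],[0,0,0,0,0,5,0],[0,0,0,-2,0,5,0],[0,0,0,-5,0,3,0.6],[0,0,0,-5,0,2,0.6],[0,0,0,-5,0,0,0.6],[0,0,0,-5,0,0,0.6],[0,0,0,0,0,0,0.6]]'
python3 - <<'E'
from h import *
T=shot("top","pics/t2z.png",240,110,440,255,4);S=shot("side","pics/s2z.png",195,115,445,295,3.2)
cv2.imwrite("pics/t2.png",T);cv2.imwrite("pics/s2.png",S)
E
```

```text
t: 5.15
eef_pos: [0.3447, -0.0062, 0.275]
ee_rot: [3.141, 0.067, 0.003]
wrist_force: [1.1, -0.2, 0.9]
width: 0.0509
gripper_force: 0.0
```

View pics/t2z.png

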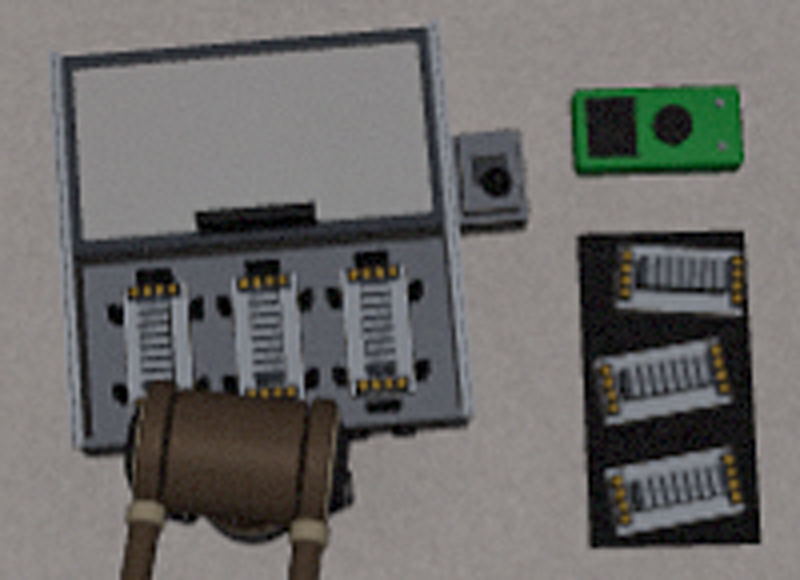

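View pics/s2z.png

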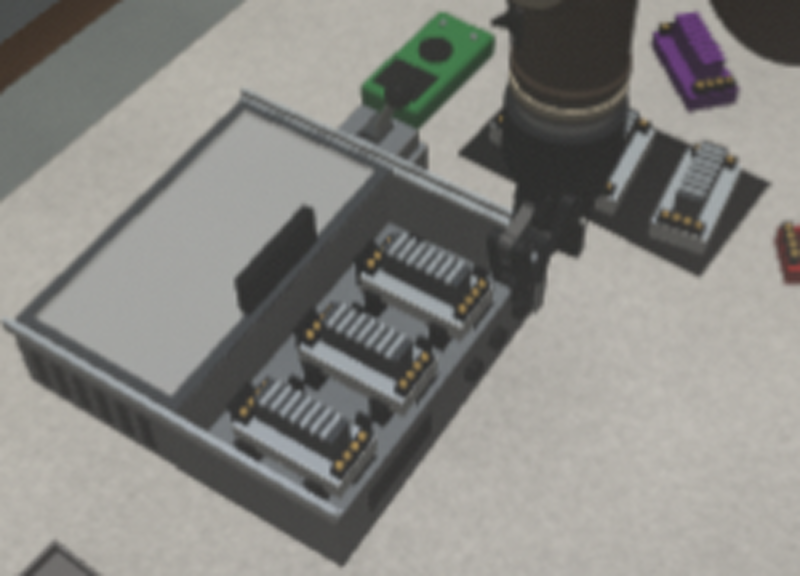

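The guard is open (handle at crop (255,218)). The gold terminals are clear on both ends of the right-hand cradle module, at (373,272) and (382,384). I'll locate the gold terminals in both views.

```bash
cat >> h.py <<'E'
def gold(im,box,k=(5,5),amin=4):
    x0,y0,x1,y1=box; h=cv2.cvtColor(im,cv2.COLOR_BGR2HSV); m=cv2.inRange(h,(10,75,60),(32,255,255))
    m[:y0]=0;m[y1:]=0;m[:,:x0]=0;m[:,x1:]=0
    M=cv2.morphologyEx(m,cv2.MORPH_CLOSE,np.ones(k)); n,l=cv2.connectedComponents(M)
    out=[]
    for i in range(1,n):
        w=(l==i)&(m>0)
        if w.sum()>=amin: ys,xs=np.nonzero(w);out.append((w.sum(),((xs.min()+xs.max())/2,(ys.min()+ys.max())/2),(xs.mean().round(2),ys.mean().round(2))))
    return out
E
python3 - <<'E'
from h import *
T=cv2.imread("pics/t2.png");S=cv2.imread("pics/s2.png");S0=cv2.imread("pics/side0.png")
for nm,im,b in(("top box",T,(260,165,352,215)),("top mat",T,(384,165,432,250)),("side box",S,(260,180,350,270)),("side mat",S0,(340,125,430,195))):
    print(nm)
    for o in gold(im,b): print(o)
E
```

```text
top box
(np.int64(22), (np.float64(332.5), np.float64(177.5)), (np.float64(332.59), np.float64(177.82)))
(np.int64(21), (np.float64(305.5), np.float64(180.0)), (np.float64(305.1), np.float64(179.9)))
(np.int64(21), (np.float64(277.5), np.float64(182.0)), (np.float64(278.0), np.float64(182.14)))
(np.int64(22), (np.float64(335.5), np.float64(205.5)), (np.float64(335.14), np.float64(205.55)))
(np.int64(69), (np.float64(294.0), np.float64(210.5)), (np.float64(293.54), np.float64(211.43)))
(np.int64(4), (np.float64(316.5), np.float64(214.0)), (np.float64(316.0), np.float64(214.0)))
top mat
(np.int64(22), (np.float64(396.0), np.float64(178.0)), (np.float64(396.05), np.float64(178.36)))
(np.int64(24), (np.float64(424.0), np.float64(179.5)), (np.float64(423.83), np.float64(179.62)))
(np.int64(24), (np.float64(419.5), np.float64(201.5)), (np.float64(419.5), np.float64(201.29)))
(np.int64(25), (np.float64(392.0), np.float64(206.5)), (np.float64(391.96), np.float64(206.68)))
(np.int64(23), (np.float64(422.5), np.float64(229.5)), (np.float64(422.78), np.float64(229.39)))
(np.int64(26), (np.float
[... 353 characters left out ...]
.float64(217.5)))
(np.int64(26), (np.float64(324.0), np.float64(230.0)), (np.float64(324.0), np.float64(230.12)))
(np.int64(11), (np.float64(271.5), np.float64(241.5)), (np.float64(271.45), np.float64(241.91)))
(np.int64(31), (np.float64(304.5), np.float64(255.5)), (np.float64(304.19), np.float64(255.45)))
side mat
(np.int64(10), (np.float64(417.5), np.float64(140.5)), (np.float64(416.8), np.float64(140.4)))
(np.int64(10), (np.float64(357.0), np.float64(155.0)), (np.float64(356.9), np.float64(154.7)))
(np.int64(14), (np.float64(380.0), np.float64(171.0)), (np.float64(380.36), np.float64(171.07)))
(np.int64(19), (np.float64(407.5), np.float64(183.5)), (np.float64(407.47), np.float64(183.05)))
```

Run:
```python
from h import *
np.set_printoptions(precision=4,suppress=True)
for n,a,b in(("c1front",(335.14,205.55),(341.64,207.68)),("m1",(396.05,178.36),(356.9,154.7)),("m2",(391.96,206.68),(380.36,171.07)),("m3",(394.92,234.54),(407.47,183.05))):print(n,*tri(a,b))
zc=.017+.03; 
for z in(.047,.049):
  r=[plane("top",p,z) for p in((332.59,177.82),(305.1,179.9),(278,182.14),(335.14,205.55))]
  print(z,np.array(r))
a=r[0]-r[3];print("c1 ctr",(r[0]+r[3])/2,"len",np.linalg.norm(a),"yaw",np.arctan2(a[1],a[0]),"row yaw",np.arctan2(-(r[2]-r[0])[0],(r[2]-r[0])[1]))
f=[plane("side",p,.047) for p in((341.64,207.68),(324,230.12),(304.19,255.45))];print("side fronts",np.array(f))
for z in(.033,):
 for p,q in(((396.05,178.36),(423.83,179.62)),((391.96,206.68),(419.5,201.29)),((394.92,234.54),(422.78,229.39))):
  P,Q=plane("top",p,z),plane("top",q,z);d=P-Q;print("mat",(P+Q)/2,"len",np.linalg.norm(d),"dir",np.degrees(np.arctan2(d[1],d[0])))
```

```text
c1front [ 0.4668 -0.0995  0.0486] 0.0018004884631786352
m1 [ 0.5555 -0.3149  0.0361] 0.0026913650237110572
m2 [ 0.4566 -0.2953  0.0369] 0.0024902167237457833
m3 [ 0.3622 -0.3001  0.037 ] 0.0014049065296482322
0.047 [[ 0.5632 -0.0942  0.047 ]
 [ 0.5589  0.0007  0.047 ]
 [ 0.5541  0.0946  0.047 ]
 [ 0.4662 -0.0998  0.047 ]]
0.049 [[ 0.5628 -0.0942  0.049 ]
 [ 0.5585  0.0007  0.049 ]
 [ 0.5536  0.0944  0.049 ]
 [ 0.4659 -0.0998  0.049 ]]
c1 ctr [ 0.5143 -0.097   0.049 ] len 0.09702966782269515 yaw 0.057692897555931384 row yaw 0.04832313766234663
side fronts [[ 0.4684 -0.1003  0.047 ]
 [ 0.464  -0.0079  0.047 ]
 [ 0.4593  0.0878  0.047 ]]
mat [ 0.5537 -0.3632  0.033 ] len 0.0971085750050296 dir 85.63929565031877
mat [ 0.4663 -0.3436  0.033 ] len 0.09767241867581956 dir 99.30887792032644
mat [ 0.3692 -0.3491  0.033 ] len 0.0977113230636516 dir 98.53813403165259
```

Heights agree: terminals at 0.049 in the cradles and 0.037 on the mat. Cradle centres are c1 (0.514,-0.097), c2 (0.510,-0.002) and c3 (0.505,0.092), with yaw 0.048. I'll pick c3 first.

```bash
python3 -m pendant '[[0,0,0.005,4,2.5,0,0.6],[0,0,0,4,2.5,0,0.6],[0,0,0,4,2.4,0,0.6],[0,0,0,4,2.4,-3,0.6],[0,0,0,0,0,-5,0.6],[0,0,0,0,0,-5,0.6],[0,0,0,0,0,-4,0.6],[0,0,0,0,0,-3.2,0.6],[0,0,0,0,0,0,0.6]]' 40
```

```text
t: 6.38
eef_pos: [0.5058, 0.0916, 0.07]
ee_rot: [3.14, 0.075, -0.01]
wrist_force: [0.1, 0.1, 0.3]
width: 0.0514
gripper_force: 0.0
```

```bash
python3 -m pendant '[[0,0,0,0,0,-0.3,0.2],[0,0,0,0,0,0,0],[0,0,0,0,0,0,0],[0,0,0,0,0,0,0]]' 60
```

```text
t: 6.88
eef_pos: [0.5081, 0.0916, 0.0714]
ee_rot: [-3.14, -0.075, -0.004]
wrist_force: [0.3, -1.1, 0.9]
width: 0.0244
gripper_force: 59.6
```

```bash
python3 -m pendant '[[0,0,0,0,0,3,0],[0,0,0,0,0,4,0],[0,0,0,0,0,5,0],[0,0,0,0,0,0,0]]'; python3 -m pendant '[[0,0,0.15,0.6,2.6,0,0],[0,0,0.15,0.6,2.6,0,0],[0,0,0.15,0.6,2.6,0,0],[0,0,0.15,0.6,2.6,0,0],[0,0,0.15,0.6,2.6,0,0],[0,0,0.15,0.6,2.6,0,0],[0,0,0.15,0.6,2.6,0,0],[0,0,0.15,0.6,2.6,0,0],[0,0,0.15,0.6,2.6,0,0],[0,0,0.15,0.6,2.6,0,0],[0,0,0,0,0,0,0]]'
```

```text
t: 7.38
eef_pos: [0.5104, 0.0919, 0.1951]
ee_rot: [-3.14, -0.075, -0.016]
wrist_force: [-0.6, 0.8, -2.1]
width: 0.0245
gripper_force: 60.0
t: 8.75
eef_pos: [0.5659, 0.3526, 0.188]
ee_rot: [-2.244, -2.197, 0.004]
wrist_force: [-0.1, -1.5, -2.5]
width: 0.0249
gripper_force: 59.9
```

```bash
python3 -m pendant '[[0,0,0,0,0.3,-5,0],[0,0,0,0,0,-4,0],[0,0,0,0,0,-3,0],[0,0,0,0,0,-0.8,0],[0,0,0,0,0,-0.4,0],[0,0,0,0,0,0,0]]'
```

```text
t: 9.5
eef_pos: [0.5676, 0.3544, 0.0591]
ee_rot: [2.248, 2.194, 0.002]
wrist_force: [0.2, -0.1, -2.5]
width: 0.0246
gripper_force: 59.9
```

```bash
python3 -m pendant '[[0,0,0,0,0,-0.2,0],[0,0,0,0,0,-0.2,0],[0,0,0,0,0,0,0]]'
```

```text
t: 9.88
eef_pos: [0.5683, 0.3547, 0.0584]
ee_rot: [2.247, 2.195, 0.002]
wrist_force: [-4.2, -4.0, 12.9]
width: 0.025
gripper_force: 61.9
```

```bash
python3 -m pendant '[[0,0,0,0,0,0.2,0.6],[0,0,0,0,0,0,0.6],[0,0,0,0,0,4,0.6],[0,0,0,0,0,5,0.6],[0,0,0,0,0,4,0.6]]'; python3 -m pendant '[[0,0,-0.15,-0.6,-3.6,0,0.6],[0,0,-0.15,-0.6,-3.6,0,0.6],[0,0,-0.15,-0.6,-3.6,0,0.6],[0,0,-0.15,-0.6,-3.6,0,0.6],[0,0,-0.15,-0.6,-3.6,0,0.6],[0,0,-0.15,-0.6,-3.6,0,0.6],[0,0,-0.15,-0.6,-3.6,0,0.6],[0,0,-0.15,-0.6,-3.6,0,0.6],[0,0,-0.15,-0.6,-3.6,0,0.6],[0,0,-0.15,-0.6,-3.6,0,0.6],[0,0,0,0,0,0,0.6]]'
python3 - <<'E'
from h import *
T=shot("top","pics/t3z.png",170,150,320,250,4);cv2.imwrite("pics/t3.png",T)
E
```

```text
t: 10.5
eef_pos: [0.5676, 0.3549, 0.1881]
ee_rot: [2.247, 2.195, 0.003]
wrist_force: [-0.3, 0.2, 0.5]
width: 0.0513
gripper_force: 0.0
t: 11.88
eef_pos: [0.5068, -0.0073, 0.1862]
ee_rot: [3.14, 0.07, 0.0]
wrist_force: [0.4, -0.0, 0.3]
width: 0.051
gripper_force: 0.0
```

View pics/t3z.png

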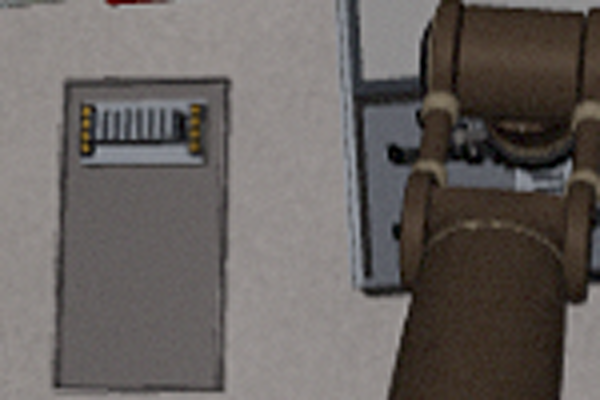

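The first module lies flat in the tray at crop (145,130). Picking c2 next.

```bash
python3 -m pendant '[[0,0,0,0.3,0.5,-3,0.6],[0,0,0,0,0,-4,0.6],[0,0,0,0,0,-3,0.6],[0,0,0,0,0,-1.5,0.6],[0,0,0,0,0,0,0.6],[0,0,0,0,0,0,0],[0,0,0,0,0,0,0],[0,0,0,0,0,0,0]]'; python3 -m pendant '[[0,0,0,0,0,3,0],[0,0,0,0,0,4,0],[0,0,0,0,0,5,0],[0,0,0,0,0,0,0]]'
```

```text
t: 12.92
eef_pos: [0.5117, -0.0012, 0.073]
ee_rot: [3.139, 0.076, 0.006]
wrist_force: [-0.1, -4.4, 5.2]
width: 0.0246
gripper_force: 60.9
t: 13.42
eef_pos: [0.5133, -0.0004, 0.1956]
ee_rot: [3.141, 0.074, 0.016]
wrist_force: [1.0, 1.7, -2.3]
width: 0.0247
gripper_force: 60.3
```

```bash
python3 -m pendant '[[0,0,0.15,-0.4,3.6,0,0],[0,0,0.15,-0.4,3.6,0,0],[0,0,0.15,-0.4,3.6,0,0],[0,0,0.15,-0.4,3.6,0,0],[0,0,0.15,-0.4,3.6,0,0],[0,0,0.15,-0.3,3.5,0,0],[0,0,0.15,-0.3,3.5,0,0],[0,0,0.15,-0.3,3.5,0,0],[0,0,0.15,-0.3,3.5,0,0],[0,0,0.15,-0.3,3.5,0,0],[0,0,0,0,0,0,0]]'; python3 -m pendant '[[0,0,0,0,0,-5,0],[0,0,0,0,0,-4,0],[0,0,0,0,0,-3,0],[0,0,0,0,0,-1,0],[0,0,0,0,0,-0.3,0],[0,0,0,0,0,0,0]]'
```

```text
t: 14.8
eef_pos: [0.473, 0.3562, 0.1888]
ee_rot: [-2.242, -2.197, 0.005]
wrist_force: [-0.2, -0.1, -2.8]
width: 0.0243
gripper_force: 65.5
t: 15.55
eef_pos: [0.4725, 0.3518, 0.0602]
ee_rot: [-2.247, -2.194, 0.014]
wrist_force: [-9.4, -7.7, 16.9]
width: 0.0246
gripper_force: 67.8
```

Contact. Release, then return for c1.

```bash
python3 -m pendant '[[0,0,0,0,0,0.2,0.6],[0,0,0,0,0,0,0.6],[0,0,0,0,0,4,0.6],[0,0,0,0,0,5,0.6],[0,0,0,0,0,4,0.6]]'; python3 -m pendant '[[0,0,-0.15,0.4,-4.5,0,0.6],[0,0,-0.15,0.4,-4.5,0,0.6],[0,0,-0.15,0.4,-4.5,0,0.6],[0,0,-0.15,0.4,-4.5,0,0.6],[0,0,-0.15,0.4,-4.5,0,0.6],[0,0,-0.15,0.4,-4.5,0,0.6],[0,0,-0.15,0.4,-4.5,0,0.6],[0,0,-0.15,0.4,-4.5,0,0.6],[0,0,-0.15,0.4,-4.5,0,0.6],[0,0,-0.15,0.4,-4.5,0,0.6],[0,0,0,0,0,0,0.6]]'
```

```text
t: 16.18
eef_pos: [0.4756, 0.3548, 0.1921]
ee_rot: [2.247, 2.195, 0.003]
wrist_force: [0.8, -0.0, 0.2]
width: 0.0511
gripper_force: 0.0
t: 17.55
eef_pos: [0.5156, -0.0984, 0.1905]
ee_rot: [3.14, 0.068, 0.002]
wrist_force: [-0.5, 0.1, 0.6]
width: 0.0512
gripper_force: 0.0
```

```bash
python3 -m pendant '[[0,0,0.005,0,0.1,-3,0.6],[0,0,0,0,0,-4,0.6],[0,0,0,0,0,-3,0.6],[0,0,0,0,0,-1.9,0.6],[0,0,0,0,0,0,0.6],[0,0,0,0,0,0,0],[0,0,0,0,0,0,0],[0,0,0,0,0,0,0]]'; python3 -m pendant '[[0,0,0,0,0,3,0],[0,0,0,0,0,4,0],[0,0,0,0,0,5,0],[0,0,0,0,0,0,0]]'
```

```text
t: 18.55
eef_pos: [0.5162, -0.0959, 0.0729]
ee_rot: [3.138, 0.084, 0.005]
wrist_force: [-1.4, -5.3, 2.3]
width: 0.0247
gripper_force: 61.5
t: 19.05
eef_pos: [0.5186, -0.0949, 0.1963]
ee_rot: [3.138, 0.083, 0.017]
wrist_force: [1.3, -0.8, -3.0]
width: 0.0247
gripper_force: 61.3
```

```bash
python3 -m pendant '[[0,0,0.15,-1.3,4.5,0,0],[0,0,0.15,-1.3,4.5,0,0],[0,0,0.15,-1.3,4.5,0,0],[0,0,0.15,-1.3,4.5,0,0],[0,0,0.15,-1.3,4.5,0,0],[0,0,0.15,-1.3,4.5,0,0],[0,0,0.15,-1.3,4.5,0,0],[0,0,0.15,-1.3,4.5,0,0],[0,0,0.15,-1.3,4.6,0,0],[0,0,0.14,-1.2,4.6,0,0],[0,0,0,0,0,0,0]]'; python3 -m pendant '[[0,0,0,0,0,-5,0],[0,0,0,0,0,-4,0],[0,0,0,0,0,-3,0],[0,0,0,0,0,-1,0],[0,0,0,0,0,-0.3,0],[0,0,0,0,0,0,0]]'
```

```text
t: 20.42
eef_pos: [0.3837, 0.3598, 0.1897]
ee_rot: [-2.246, -2.194, 0.003]
wrist_force: [-0.6, -0.8, -3.8]
width: 0.0249
gripper_force: 61.2
t: 21.18
eef_pos: [0.3836, 0.3547, 0.0597]
ee_rot: [-2.252, -2.19, 0.014]
wrist_force: [-7.9, -8.5, 13.6]
width: 0.0249
gripper_force: 63.4
```

```bash
python3 -m pendant '[[0,0,0,0,0,0.2,0.6],[0,0,0,0,0,0,0.6],[0,0,0,0,0,5,0.6],[0,0,0,0,0,5,0.6],[0,0,0,0,-5,4,0.6],[0,0,0,0,-5,2,0.6],[0,0,0,0,-5,0,0.6],[0,0,0,0,-5,0,0.6],[0,0,0,-0.5,-5,0,0.6],[0,0,0,-0.5,-5,0,0.6],[0,0,0,-0.5,-5,0,0.6],[0,0,0,0,0,0,0.6]]';python3 - <<'E'
from h import *
T=camera("top")[:,:,::-1].copy();cv2.imwrite("pics/t4.png",T);S=camera("side")[:,:,::-1].copy();cv2.imwrite("pics/s4.png",S)
cv2.imwrite("pics/t4z.png",cv2.resize(T[110:260,170:440],None,fx=2.9,fy=2.9,interpolation=cv2.INTER_CUBIC))
for o in gold(T,(380,160,440,255))+gold(T,(180,165,230,250)):print(o)
g=[o[2] for o in gold(T,(380,160,440,255))]
print(proj("top",(.5145,-.097,.017)),proj("top",(.51,-.002,.017)),proj("top",(.505,.092,.017)))
E
```

```text
t: 22.68
eef_pos: [0.3711, 0.006, 0.2197]
ee_rot: [2.258, 2.182, 0.001]
wrist_force: [-0.1, 0.5, 0.2]
width: 0.0512
gripper_force: 0.0
(np.int64(21), (np.float64(396.0), np.float64(178.0)), (np.float64(396.05), np.float64(178.24)))
(np.int64(23), (np.float64(424.0), np.float64(179.5)), (np.float64(423.87), np.float64(179.74)))
(np.int64(24), (np.float64(419.5), np.float64(201.5)), (np.float64(419.5), np.float64(201.29)))
(np.int64(23), (np.float64(392.0), np.float64(206.5)), (np.float64(391.96), np.float64(206.39)))
(np.int64(24), (np.float64(422.5), np.float64(229.5)), (np.float64(422.75), np.float64(229.25)))
(np.int64(26), (np.float64(395.0), np.float64(234.5)), (np.float64(394.92), np.float64(234.54)))
(np.int64(20), (np.float64(191.0), np.float64(181.5)), (np.float64(190.8), np.float64(181.4)))
(np.int64(20), (np.float64(218.0), np.float64(181.5)), (np.float64(218.2), np.float64(181.4)))
(np.int64(19), (np.float64(190.5), np.float64(208.5)), (np.float64(190.58), np.float64(208.89)))
(np.int64(23), (np.float64(218.0), np.float64(208.5)), (np.float64(218.35), np.float64(208.61)))
(np.int64(18), (np.float64(189.5), np.float64(234.5)), (np.float64(189.44), np.float64(234.5)))
(np.int64(19), (np.float64(217.0), np.float64(234.5)), (np.float64(217.26), np.float64(234.42)))
[333.79773504 193.24684843] [306.61461971 195.35643597] [279.7741861  197.59760295]
```

View pics/t4z.png

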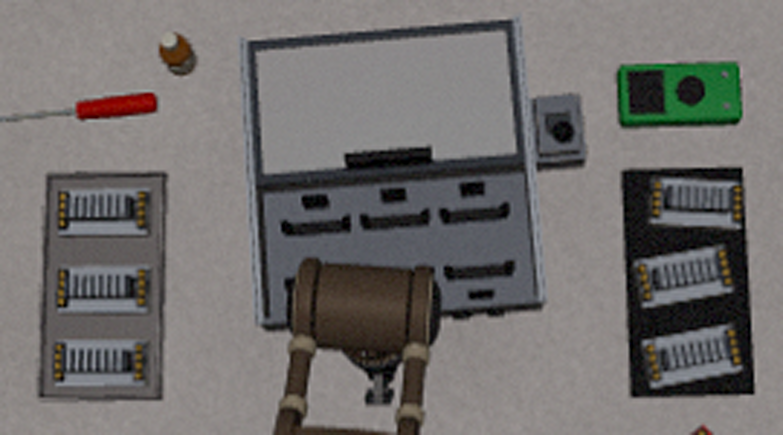

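All three tested modules sit in the tray, the cradles are empty, and the mat modules are undisturbed. I'll check the camera-to-robot offset with the tray modules (released at known TCP positions) and then compute the picks.

Run:
```python
from h import *
np.set_printoptions(precision=4,suppress=True)
def mod(p,q,z):
  P,Q=plane("top",p,z),plane("top",q,z);d=P-Q;return ((P+Q)/2)[:2],np.arctan2(d[1],d[0])
for a in(((190.8,181.4),(218.2,181.4)),((190.58,208.89),(218.35,208.61)),((189.44,234.5),(217.26,234.42))):print("tray",mod(*a,.036))
for a in(((396.05,178.3),(423.87,179.7)),((391.96,206.5),(419.5,201.29)),((394.92,234.54),(422.75,229.3))):print("mat",mod(*a,.035))
```

```text
tray (array([0.5677, 0.355 ]), np.float64(1.5365536045599062))
tray (array([0.4705, 0.354 ]), np.float64(1.5512982996754994))
tray (array([0.3809, 0.3573]), np.float64(1.5485708879588664))
mat (array([ 0.5533, -0.363 ]), np.float64(1.4896384767200177))
mat (array([ 0.4663, -0.3433]), np.float64(1.7269833410765227))
mat (array([ 0.3691, -0.3487]), np.float64(1.723112156194142))
```

```bash
python3 -m pendant '[[0,0,0.03,0,-5,0,0.6],[0,0,0.03,0,-5,0,0.6],[0,0,0.03,0,-5,0,0.6],[0,0,0.03,0,-5,0,0.6],[0,0,0.03,0,-5,0,0.6],[0,0,0.03,0,-5,0,0.6],[0,0,0.006,-0.1,-5.4,0,0.6],[0,0,0,0,0,-4,0.6],[0,0,0,0,0,-4,0.6],[0,0,0,0,0,0,0.6]]'
```

```text
t: 24.02
eef_pos: [0.369, -0.3418, 0.1359]
ee_rot: [-2.031, -2.386, -0.002]
wrist_force: [0.0, 0.1, -0.0]
width: 0.0516
gripper_force: 0.0
```

```bash
python3 -m pendant '[[0,0,0,0,-0.6,-2,0.6],[0,0,0,0,0,-3,0.6],[0,0,0,0,0,-2.6,0.6],[0,0,0,0,0,0,0.6]]';python3 -m pendant '[[0,0,0,0,0,0,0],[0,0,0,0,0,0,0],[0,0,0,0,0,0,0]]' 60; python3 -m pendant '[[0,0,0,0,0,3,0],[0,0,0,0,0,5,0],[0,0,0,0,0,5,0],[0,0,0,0,0,3,0],[0,0,0,0,0,0,0]]'
```

```text
t: 24.52
eef_pos: [0.3705, -0.3501, 0.0631]
ee_rot: [-2.036, -2.39, -0.001]
wrist_force: [0.6, 0.4, -0.8]
width: 0.0512
gripper_force: 0.0
t: 24.9
eef_pos: [0.3714, -0.3524, 0.0655]
ee_rot: [2.037, 2.387, -0.0]
wrist_force: [-0.6, 1.9, 6.8]
width: 0.0244
gripper_force: 60.4
t: 25.52
eef_pos: [0.3714, -0.3529, 0.2264]
ee_rot: [2.035, 2.384, -0.002]
wrist_force: [1.0, -0.2, -2.7]
width: 0.0242
gripper_force: 59.9
```

```bash
python3 -m pendant '[[0,0,0.146,1.4,2.6,0,0],[0,0,0.146,1.4,2.6,0,0],[0,0,0.146,1.4,2.6,0,0],[0,0,0.146,1.4,2.6,0,0],[0,0,0.146,1.4,2.6,0,0],[0,0,0.146,1.5,2.6,0,0],[0,0,0.146,1.5,2.6,0,0],[0,0,0.146,1.5,2.5,0,0],[0,0,0.146,1.5,2.5,0,0],[0,0,0.146,1.5,2.5,0,0],[0,0,0,0,0,0,0],[0,0,0,0,0,0,0]]'; python3 -m pendant '[[0,0,0,0,0,-3,0],[0,0,0,0,0,-4,0],[0,0,0,0,0,-3,0],[0,0,0,0,0,0,0],[0,0,0,0,0,0,0]]'
```

```text
t: 27.02
eef_pos: [0.5136, -0.0943, 0.2215]
ee_rot: [0.073, -3.137, -0.001]
wrist_force: [-0.0, 0.0, -3.2]
width: 0.0245
gripper_force: 59.9
t: 27.65
eef_pos: [0.5154, -0.0951, 0.1241]
ee_rot: [-0.072, 3.14, -0.001]
wrist_force: [0.4, 0.5, -2.5]
width: 0.0243
gripper_force: 59.9
```

```bash
python3 -m pendant '[[0,0,0,0.1,-0.1,-2,0],[0,0,0,0,0,-1.2,0],[0,0,0,0,0,-0.4,0],[0,0,0,0,0,0,0]]';python3 -m pendant '[[0,0,0,0,0,-0.4,0],[0,0,0,0,0,-0.3,0],[0,0,0,0,0,0,0]]'
```

```text
t: 28.15
eef_pos: [0.5164, -0.0959, 0.0877]
ee_rot: [-0.075, 3.14, -0.002]
wrist_force: [0.1, -2.8, -4.2]
width: 0.0244
gripper_force: 59.8
t: 28.52
eef_pos: [0.5167, -0.0959, 0.0806]
ee_rot: [-0.075, 3.139, -0.002]
wrist_force: [0.5, -3.8, -1.2]
width: 0.0245
gripper_force: 60.1
```

```bash
python3 -m pendant '[[0,0,0,0,0,-0.2,0],[0,0,0,0,0,-0.1,0],[0,0,0,0,0,0,0]]'
```

```text
t: 28.9
eef_pos: [0.5166, -0.096, 0.0795]
ee_rot: [-0.075, 3.14, -0.002]
wrist_force: [-4.2, -4.4, 11.5]
width: 0.0245
gripper_force: 61.8
```

```bash
python3 -m pendant '[[0,0,0,0,0,0.3,0.6],[0,0,0,0,0,0,0.6],[0,0,0,0,0,4,0.6],[0,0,0,0,0,5,0.6],[0,0,-0.18,-1,1,5,0.6],[0,0,-0.18,-2,1,0,0.6],[0,0,-0.18,-2,2,0,0.6],[0,0,-0.18,-2,2,0,0.6],[0,0,-0.18,-2,2,0,0.6],[0,0,-0.18,-2,2,0,0.6],[0,0,-0.18,-2,0,0,0.6],[0,0,-0.18,-1,0,0,0.6]]';python3 - <<'E'
from h import *
np.set_printoptions(precision=4,suppress=True)
T=camera("top")[:,:,::-1].copy();cv2.imwrite("pics/t5.png",T);S=camera("side")[:,:,::-1].copy();cv2.imwrite("pics/s5.png",S)
for o in gold(T,(380,160,440,255))+gold(T,(318,165,350,215)):print(o)
print("side",*[o for o in gold(S,(260,180,350,270))],sep="\n")
E
```

```text
t: 30.4
eef_pos: [0.3743, 0.0057, 0.2196]
ee_rot: [-2.02, -2.403, 0.0]
wrist_force: [0.1, -0.4, 0.3]
width: 0.0513
gripper_force: 0.0
(np.int64(22), (np.float64(396.0), np.float64(178.0)), (np.float64(396.0), np.float64(178.0)))
(np.int64(25), (np.float64(424.0), np.float64(179.5)), (np.float64(423.8), np.float64(179.76)))
(np.int64(25), (np.float64(419.5), np.float64(201.5)), (np.float64(419.44), np.float64(201.28)))
(np.int64(22), (np.float64(392.0), np.float64(206.5)), (np.float64(391.91), np.float64(206.45)))
(np.int64(22), (np.float64(332.5), np.float64(178.0)), (np.float64(332.82), np.float64(178.05)))
(np.int64(18), (np.float64(334.5), np.float64(206.0)), (np.float64(334.39), np.float64(206.06)))
side
(np.int64(12), (np.float64(311.5), np.float64(196.5)), (np.float64(311.5), np.float64(196.25)))
(np.int64(10), (np.float64(345.0), np.float64(205.0)), (np.float64(344.7), np.float64(204.6)))
```

```bash
python3 -m pendant '[[0,0,-0.014,1.3,-5,0,0.6],[0,0,0,1.3,-5,0,0.6],[0,0,0,1.3,-5,0,0.6],[0,0,0,1.3,-5,0,0.6],[0,0,0,1.3,-5,0,0.6],[0,0,0,1.3,-5,0,0.6],[0,0,0,1.4,-4.9,0,0.6],[0,0,0,0,0,-4,0.6],[0,0,0,0,0,-4,0.6],[0,0,0,0,0,0,0.6],[0,0,0,0,0,0,0.6]]'
```

```text
t: 31.88
eef_pos: [0.4689, -0.3447, 0.1412]
ee_rot: [2.03, 2.396, 0.0]
wrist_force: [0.6, 0.4, 0.4]
width: 0.0517
gripper_force: 0.0
```

```bash
python3 -m pendant '[[0,0,0,-0.2,0.1,-3,0.6],[0,0,0,0,0,-3,0.6],[0,0,0,0,0,-1.5,0.6],[0,0,0,0,0,0,0.6],[0,0,0,0,0,0,0],[0,0,0,0,0,0,0],[0,0,0,0,0,0,0],[0,0,0,0,0,0,0]]' 60; python3 -m pendant '[[0,0,0,0,0,3,0],[0,0,0,0,0,5,0],[0,0,0,0,0,5,0],[0,0,0,0,0,3,0],[0,0,0,0,0,0,0]]'
```

```text
t: 32.88
eef_pos: [0.467, -0.3443, 0.0672]
ee_rot: [2.03, 2.394, -0.0]
wrist_force: [-1.1, -0.2, 6.5]
width: 0.0242
gripper_force: 60.1
t: 33.5
eef_pos: [0.4676, -0.3446, 0.2284]
ee_rot: [2.027, 2.391, 0.0]
wrist_force: [0.3, -0.2, -3.1]
width: 0.0243
gripper_force: 59.4
```

```bash
python3 -m pendant '[[0,0,0.146,0.4,3.4,0,0],[0,0,0.146,0.4,3.4,0,0],[0,0,0.146,0.4,3.4,0,0],[0,0,0.146,0.4,3.4,0,0],[0,0,0.146,0.4,3.4,0,0],[0,0,0.146,0.4,3.4,0,0],[0,0,0.146,0.4,3.4,0,0],[0,0,0.146,0.5,3.5,0,0],[0,0,0.146,0.5,3.5,0,0],[0,0,0.146,0.5,3.5,0,0],[0,0,0,0,0,0,0],[0,0,0,0,0,0,0]]'; python3 -m pendant '[[0,0,0,0,0,-3,0],[0,0,0,0,0,-4,0],[0,0,0,0,0,-3,0],[0,0,0,0,0,0,0],[0,0,0,0,0,0,0]]'
```

```text
t: 35.0
eef_pos: [0.5078, -0.0005, 0.2235]
ee_rot: [0.083, -3.137, 0.0]
wrist_force: [0.3, 0.3, -2.1]
width: 0.0242
gripper_force: 59.5
t: 35.62
eef_pos: [0.5097, -0.0011, 0.126]
ee_rot: [-0.081, 3.139, -0.0]
wrist_force: [-0.0, -0.1, -2.2]
width: 0.0242
gripper_force: 59.5
```

```bash
python3 -m pendant '[[0,0,0,0.1,0,-2,0],[0,0,0,0,0,-1.2,0],[0,0,0,0,0,-0.4,0],[0,0,0,0,0,0,0]]';python3 -m pendant '[[0,0,0,0,0,-0.4,0],[0,0,0,0,0,-0.4,0],[0,0,0,0,0,0,0]]'
```

```text
t: 36.12
eef_pos: [0.5103, -0.0007, 0.0896]
ee_rot: [-0.084, 3.14, -0.001]
wrist_force: [-0.2, -2.5, -2.9]
width: 0.0242
gripper_force: 59.4
t: 36.5
eef_pos: [0.5106, -0.0008, 0.0814]
ee_rot: [-0.084, 3.139, -0.001]
wrist_force: [1.1, -4.2, -1.9]
width: 0.0242
gripper_force: 59.6
```

```bash
python3 -m pendant '[[0,0,0,0,0,-0.1,0],[0,0,0,0,0,-0.1,0],[0,0,0,0,0,0,0]]'
```

```text
t: 36.88
eef_pos: [0.5107, -0.0009, 0.0813]
ee_rot: [-0.084, 3.14, -0.002]
wrist_force: [-2.5, -5.3, 10.9]
width: 0.0245
gripper_force: 61.1
```

```bash
python3 -m pendant '[[0,0,0,0,0,0.3,0.6],[0,0,0,0,0,0,0.6],[0,0,0,0,0,4,0.6],[0,0,-0.18,0,0,5,0.6],[0,0,-0.18,-1,0,5,0.6],[0,0,-0.18,-2,0,0,0.6],[0,0,-0.18,-2,0,0,0.6],[0,0,-0.18,-2,0,0,0.6],[0,0,-0.18,-2,0,0,0.6],[0,0,-0.18,-2,0,0,0.6],[0,0,-0.18,-2,0,0,0.6],[0,0,-0.18,-2,0,0,0.6]]';python3 - <<'E'
from h import *
np.set_printoptions(precision=4,suppress=True)
T=camera("top")[:,:,::-1].copy();cv2.imwrite("pics/t6.png",T);S=camera("side")[:,:,::-1].copy();cv2.imwrite("pics/s6.png",S)
for o in gold(T,(370,150,450,265))+gold(T,(290,165,350,215)):print(o)
print("side",*[o for o in gold(S,(260,180,350,270))],sep="\n")
E
```

```text
t: 38.38
eef_pos: [0.3589, 0.0003, 0.2218]
ee_rot: [-2.223, -2.218, -0.0]
wrist_force: [0.0, -0.1, 0.4]
width: 0.0509
gripper_force: 0.0
(np.int64(20), (np.float64(396.0), np.float64(178.0)), (np.float64(396.0), np.float64(178.0)))
(np.int64(23), (np.float64(424.0), np.float64(179.5)), (np.float64(423.87), np.float64(179.61)))
(np.int64(12), (np.float64(447.0), np.float64(212.0)), (np.float64(446.75), np.float64(212.25)))
(np.int64(19), (np.float64(409.0), np.float64(261.0)), (np.float64(409.05), np.float64(261.05)))
(np.int64(21), (np.float64(332.5), np.float64(178.0)), (np.float64(332.62), np.float64(178.1)))
(np.int64(20), (np.float64(304.5), np.float64(180.0)), (np.float64(304.75), np.float64(180.15)))
(np.int64(18), (np.float64(334.5), np.float64(206.0)), (np.float64(334.39), np.float64(206.06)))
(np.int64(116), (np.float64(304.5), np.float64(211.0)), (np.float64(302.9), np.float64(212.02)))
side
(np.int64(10), (np.float64(311.5), np.float64(196.0)), (np.float64(311.7), np.float64(196.0)))
(np.int64(21), (np.float64(340.5), np.float64(209.5)), (np.float64(340.62), np.float64(209.62)))
(np.int64(11), (np.float64(292.0), np.float64(218.5)), (np.float64(291.82), np.float64(218.45)))
(np.int64(28), (np.float64(323.5), np.float64(231.0)), (np.float64(323.18), np.float64(231.14)))
```

```bash
python3 -m pendant '[[0,0,-0.02,2.4,-4.5,0,0.6],[0,0,-0.02,2.4,-4.5,0,0.6],[0,0,-0.02,2.4,-4.5,0,0.6],[0,0,-0.02,2.4,-4.5,0,0.6],[0,0,0,2.4,-4.5,0,0.6],[0,0,0,2.4,-4.5,0,0.6],[0,0,0,2.4,-4.5,0,0.6],[0,0,0,2.5,-4.7,0,0.6],[0,0,0,0,0,-4,0.6],[0,0,0,0,0,-4,0.6],[0,0,0,0,0,0,0.6],[0,0,0,0,0,0,0.6]]'
```

```text
t: 39.98
eef_pos: [0.5541, -0.3627, 0.1431]
ee_rot: [2.302, 2.136, 0.001]
wrist_force: [0.0, -0.4, 0.2]
width: 0.0512
gripper_force: 0.0
```

```bash
python3 -m pendant '[[0,0,0,-0.1,0,-3,0.6],[0,0,0,0,0,-3,0.6],[0,0,0,0,0,-1.7,0.6],[0,0,0,0,0,0,0.6],[0,0,0,0,0,0,0],[0,0,0,0,0,0,0],[0,0,0,0,0,0,0],[0,0,0,0,0,0,0]]' 60; python3 -m pendant '[[0,0,0,0,0,3,0],[0,0,0,0,0,5,0],[0,0,0,0,0,5,0],[0,0,0,0,0,3,0],[0,0,0,0,0,0,0]]'
```

```text
t: 40.98
eef_pos: [0.5541, -0.3635, 0.0678]
ee_rot: [2.3, 2.132, 0.002]
wrist_force: [2.4, -0.1, 6.0]
width: 0.0244
gripper_force: 62.1
t: 41.6
eef_pos: [0.5528, -0.3632, 0.2278]
ee_rot: [2.301, 2.132, 0.001]
wrist_force: [0.5, 0.1, -3.9]
width: 0.0241
gripper_force: 61.0
```

```bash
python3 -m pendant '[[0,0,0.16,-1,4,0,0],[0,0,0.16,-1,4,0,0],[0,0,0.16,-0.7,4,0,0],[0,0,0.16,-0.5,4,0,0],[0,0,0.16,-0.3,4,0,0],[0,0,0.16,-0.2,4,0,0],[0,0,0.16,-0.2,4.2,0,0],[0,0,0.16,-0.2,4.2,0,0],[0,0,0.16,-0.2,4.3,0,0],[0,0,0.16,-0.2,4.3,0,0],[0,0,0.1,-0.2,4.3,0,0],[0,0,0,0,0,0,0]]'; python3 -m pendant '[[0,0,0,0,0,-3,0],[0,0,0,0,0,-4,0],[0,0,0,0,0,-3,0],[0,0,0,0,0,0,0],[0,0,0,0,0,0,0]]'
```

```text
t: 43.1
eef_pos: [0.5023, 0.0929, 0.2222]
ee_rot: [0.09, -3.134, -0.0]
wrist_force: [-0.1, -0.8, -3.1]
width: 0.0239
gripper_force: 61.0
t: 43.72
eef_pos: [0.5051, 0.0901, 0.1253]
ee_rot: [0.082, -3.14, 0.001]
wrist_force: [0.8, -0.2, -2.8]
width: 0.0241
gripper_force: 61.0
```

```bash
python3 -m pendant '[[0,0,0,0.1,0.2,-2,0],[0,0,0,0,0,-1.2,0],[0,0,0,0,0,-0.4,0],[0,0,0,0,0,0,0]]';python3 -m pendant '[[0,0,0,0,0,-0.4,0],[0,0,0,0,0,-0.3,0],[0,0,0,0,0,0,0]]'
```

```text
t: 44.22
eef_pos: [0.5061, 0.0926, 0.0896]
ee_rot: [-0.083, 3.14, -0.0]
wrist_force: [-0.8, -0.2, -3.4]
width: 0.0243
gripper_force: 61.0
t: 44.6
eef_pos: [0.5057, 0.0927, 0.0821]
ee_rot: [0.084, -3.14, 0.0]
wrist_force: [0.6, 0.8, -2.3]
width: 0.0242
gripper_force: 61.0
```

```bash
python3 -m pendant '[[0,0,0,0,0,-0.1,0],[0,0,0,0,0,-0.1,0],[0,0,0,0,0,0,0]]'
```

```text
t: 44.98
eef_pos: [0.506, 0.0929, 0.0815]
ee_rot: [0.084, -3.14, -0.0]
wrist_force: [-3.5, 0.2, 6.4]
width: 0.0244
gripper_force: 62.1
```

```bash
python3 -m pendant '[[0,0,0,0,0,0.3,0.6],[0,0,0,0,0,0,0.6],[0,0,0,0,0,4,0.6],[0,0,0,0,0,5,0.6],[0,0,0,-1,-1,5,0.6],[0,0,0,-3,-2,0,0],[0,0,0,-4,-2,0,0],[0,0,0,-4,-2,0,0],[0,0,0,-4,-2,0,0],[0,0,0,0,0,0,0]]';python3 - <<'E'
from h import *
T=camera("top")[:,:,::-1].copy();cv2.imwrite("pics/t7.png",T);S=camera("side")[:,:,::-1].copy();cv2.imwrite("pics/s7.png",S)
a=cv2.resize(T[110:260,170:440],None,fx=2,fy=2,interpolation=cv2.INTER_CUBIC);b=cv2.resize(S[115:275,195:465],None,fx=2,fy=1.84,interpolation=cv2.INTER_CUBIC)
cv2.imwrite("pics/v7.png",np.vstack([a,b]))
print("side",*[o for o in gold(S,(260,180,350,270))],sep="\n")
E
```

```text
t: 46.22
eef_pos: [0.3435, 0.0021, 0.2227]
ee_rot: [0.08, -3.14, 0.0]
wrist_force: [0.7, 0.4, -0.2]
width: -0.0001
gripper_force: 0.0
side
(np.int64(10), (np.float64(311.5), np.float64(196.0)), (np.float64(311.7), np.float64(196.0)))
(np.int64(30), (np.float64(342.0), np.float64(208.0)), (np.float64(341.87), np.float64(208.17)))
(np.int64(12), (np.float64(292.0), np.float64(218.5)), (np.float64(291.83), np.float64(218.58)))
(np.int64(28), (np.float64(323.5), np.float64(231.0)), (np.float64(323.18), np.float64(231.14)))
(np.int64(12), (np.float64(271.0), np.float64(242.5)), (np.float64(270.83), np.float64(242.58)))
(np.int64(29), (np.float64(303.5), np.float64(256.5)), (np.float64(303.14), np.float64(256.62)))
```

View pics/v7.png

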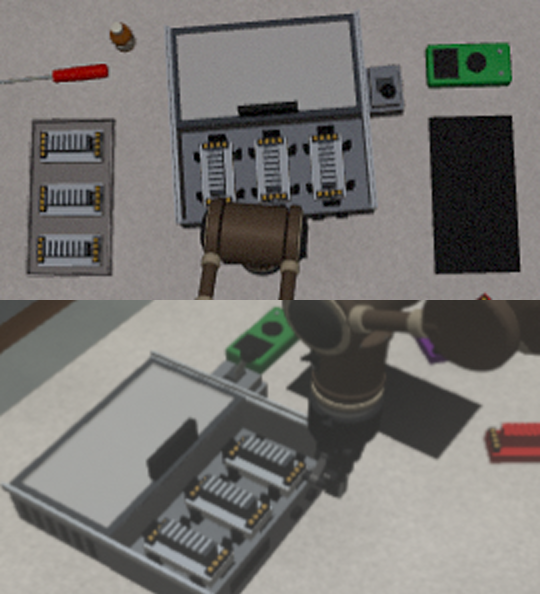

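All six modules are placed: three flat in the tray, three seated in the cradles, and the mat is empty. Now I'll go behind the handle and slide the guard shut.

```bash
python3 -m pendant '[[0,0,0,5,0.1,0,0],[0,0,0,5,0.1,0,0],[0,0,0,5,0.1,0,0],[0,0,0,5,0,0,0],[0,0,0,5,0,0,0],[0,0,0,4.6,0,0,0],[0,0,0,0,0,-5,0],[0,0,0,0,0,-4.4,0],[0,0,0,0,0,0,0],[0,0,0,0,0,0,0]]'
```

```text
t: 47.58
eef_pos: [0.6437, 0.0061, 0.1303]
ee_rot: [-0.084, 3.138, -0.0]
wrist_force: [-0.2, -0.2, 1.4]
width: -0.0
gripper_force: 0.0
```

```bash
python3 -m pendant '[[0,0,0,-2,-0.1,-0.4,0],[0,0,0,-2,-0.1,0,0],[0,0,0,-2,-0.1,0,0],[0,0,0,-2,-0.1,0,0],[0,0,0,-2,-0.1,0,0],[0,0,0,-2,-0.1,0,0],[0,0,0,-2,-0.1,0,0],[0,0,0,-2,-0.1,0,0],[0,0,0,-1.6,-0.1,0,0],[0,0,0,0,0,0,0]]'
```

```text
t: 48.82
eef_pos: [0.466, -0.0034, 0.1268]
ee_rot: [-0.084, 3.139, -0.001]
wrist_force: [-0.2, 1.0, 0.1]
width: -0.0
gripper_force: 0.0
```

```bash
python3 -m pendant '[[0,0,0,-0.8,0,0,0],[0,0,0,0,0,0,0]]'
```

```text
t: 49.08
eef_pos: [0.4582, -0.0034, 0.1256]
ee_rot: [-0.083, 3.14, -0.0]
wrist_force: [0.7, -0.6, 0.8]
width: -0.0001
gripper_force: 0.6
```

```bash
python3 -m pendant '[[0,0,0,-0.6,0,0,0],[0,0,0,0,0,0,0]]'
```

```text
t: 49.32
eef_pos: [0.4535, -0.0036, 0.1257]
ee_rot: [-0.083, 3.137, -0.001]
wrist_force: [4.7, 0.2, -0.5]
width: 0.0001
gripper_force: 2.4
```

```bash
python3 -m pendant '[[0,0,0,-0.6,0,0,0],[0,0,0,0,0,0,0]]'
```

```text
t: 49.58
eef_pos: [0.4533, -0.0036, 0.1266]
ee_rot: [-0.081, 3.122, -0.002]
wrist_force: [18.1, -0.1, -12.2]
width: -0.0
gripper_force: 8.6
```

```bash
python3 -m pendant '[[0,0,0,-0.3,0,0,0],[0,0,0,0,0,0,0]]'
```

```text
t: 49.82
eef_pos: [0.4532, -0.0036, 0.1272]
ee_rot: [-0.081, 3.115, -0.002]
wrist_force: [22.7, 0.3, -16.4]
width: 0.0003
gripper_force: 11.2
```

The guard is at its shut stop, and the travel adds up to 166 mm. I'll back off, rise and look at the switch.

```bash
python3 -m pendant '[[0,0,0,2,0,0,0],[0,0,0,0.8,0,0,0],[0,0,0,0,0,4,0],[0,0,0,0,0,5,0],[0,0,0,-4,0,3,0],[0,0,0,-5,0,0,0],[0,0,0,-5,0,0,0],[0,0,0,0,0,0,0]]';python3 - <<'E'
from h import *
T=camera("top")[:,:,::-1].copy();cv2.imwrite("pics/t8.png",T);S=camera("side")[:,:,::-1].copy();cv2.imwrite("pics/s8.png",S)
a=cv2.resize(T[110:230,250:385],None,fx=3,fy=3,interpolation=cv2.INTER_CUBIC);
b=cv2.resize(S[130:190,290:350],None,fx=6,fy=6,interpolation=cv2.INTER_CUBIC)
cv2.imwrite("pics/v8.png",np.hstack([a,b]))
g=cv2.cvtColor(T,cv2.COLOR_BGR2GRAY);m=(g[135:175,352:376]<45).astype(np.uint8)
n,l,st,c=cv2.connectedComponentsWithStats(m);print([(st[i,4],c[i]+[352,135]) for i in range(1,n)])
for i in range(1,n):
  if st[i,4]>10: print(plane("top",c[i]+[352,135],.135),proj("side",plane("top",c[i]+[352,135],.135)))
E
```

```text
t: 50.82
eef_pos: [0.3261, -0.0028, 0.2434]
ee_rot: [0.083, -3.135, -0.001]
wrist_force: [0.9, -0.1, -0.4]
width: -0.0002
gripper_force: 0.0
[(np.int32(1), array([354., 148.])), (np.int32(3), array([358., 151.])), (np.int32(1), array([363., 149.])), (np.int32(46), array([363.54347826, 154.93478261])), (np.int32(1), array([355., 158.])), (np.int32(4), array([366.5, 162. ])), (np.int32(1), array([356., 163.])), (np.int32(1), array([358., 163.])), (np.int32(32), array([362.5   , 166.1875]))]
[ 0.61838048 -0.19782147  0.135     ] [318.60042372 144.79408312]
[ 0.58038401 -0.19271999  0.135     ] [328.15459536 150.95388124]
```

View pics/v8.png

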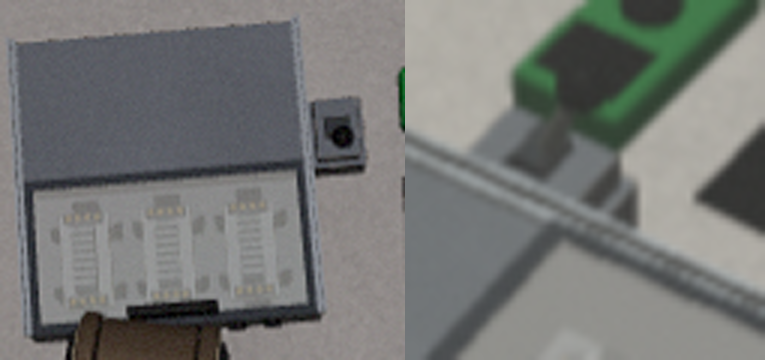

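The guard is shut, and the knob is at (0.618,-0.198,0.135); the side view confirms this. Next I'll push the switch along +x.

```bash
python3 -m pendant '[[0,0,0,4,-3.3,0,0],[0,0,0,4,-3.3,0,0],[0,0,0,4,-3.3,0,0],[0,0,0,4,-3.3,0,0],[0,0,0,4,-3.3,0,0],[0,0,0,3.7,-3,0,0],[0,0,0,0,0,-5,0],[0,0,0,0,0,-4.4,0],[0,0,0,0,0,0,0],[0,0,0,0,0,0,0]]'
```

```text
t: 52.18
eef_pos: [0.5693, -0.1987, 0.152]
ee_rot: [-0.084, 3.139, -0.001]
wrist_force: [0.5, 0.6, 0.7]
width: 0.0004
gripper_force: 0.0
```

```bash
python3 -m pendant '[[0,0,0,0,0,-0.7,0],[0,0,0,1.5,0.1,0,0],[0,0,0,1.5,0.1,0,0],[0,0,0,1.5,0.1,0,0],[0,0,0,1.5,0,0,0],[0,0,0,1.5,0,0,0],[0,0,0,0.8,0,0,0],[0,0,0,0,0,0,0]]'
```

```text
t: 53.18
eef_pos: [0.6518, -0.1952, 0.144]
ee_rot: [-0.084, 3.14, -0.0]
wrist_force: [-1.5, 0.0, 0.2]
width: 0.0001
gripper_force: 0.0
```

```bash
python3 -m pendant '[[0,0,0,0.4,0,0,0],[0,0,0,0,0,0,0]]'
```

```text
t: 53.42
eef_pos: [0.6531, -0.1952, 0.1439]
ee_rot: [0.083, -3.136, -0.001]
wrist_force: [-4.4, 0.2, 2.4]
width: -0.0
gripper_force: 2.4
```

```bash
python3 -m pendant '[[0,0,0,0.4,0,0,0],[0,0,0,0,0,0,0]]'
```

```text
t: 53.68
eef_pos: [0.6536, -0.1953, 0.1438]
ee_rot: [0.084, -3.127, -0.003]
wrist_force: [-13.1, 1.0, 7.7]
width: -0.0004
gripper_force: 6.8
```

The stop is reached. I'll back away, rise and verify.

```bash
python3 -m pendant '[[0,0,0,-2,0,0,0],[0,0,0,-1.5,0,0,0],[0,0,0,0,0,5,0],[0,0,0,-3,0,5,0],[0,0,0,-4,3,2,0],[0,0,0,-5,3,0,0],[0,0,0,-5,3,0,0],[0,0,0,-4,3,0,0],[0,0,0,-4,3,0,0],[0,0,0,0,0,0,0]]';python3 - <<'E'
from h import *
T=camera("top")[:,:,::-1].copy();S=camera("side")[:,:,::-1].copy()
a=cv2.resize(T[110:260,170:440],None,fx=2.4,fy=2.4,interpolation=cv2.INTER_CUBIC)
b=cv2.resize(S[125:175,290:380],(648,230),interpolation=cv2.INTER_CUBIC)
cv2.imwrite("pics/v9.png",np.vstack([a,b]))
g=cv2.cvtColor(T,cv2.COLOR_BGR2GRAY);m=(g[130:160,354:374]<45).astype(np.uint8)
n,l,st,c=cv2.connectedComponentsWithStats(m);print([(st[i,4],plane("top",c[i]+[354,130],.135)) for i in range(1,n) if st[i,4]>10])
E
```

```text
t: 54.92
eef_pos: [0.3719, -0.0438, 0.2641]
ee_rot: [-0.086, 3.139, 0.001]
wrist_force: [0.0, -1.4, -1.1]
width: -0.0001
gripper_force: 0.0
[(np.int32(41), array([ 0.67486878, -0.19520625,  0.135     ]))]
```

View pics/v9.png

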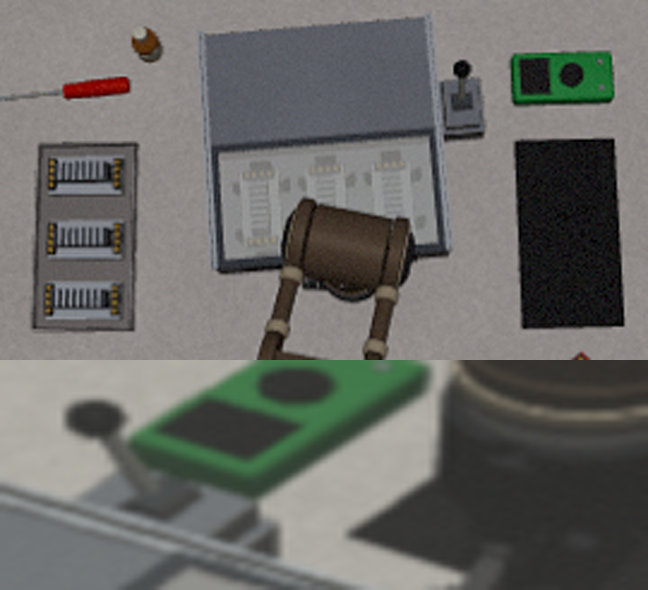

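The knob leans away at x≈0.675 and was pushed to its stop. The guard is shut, with three modules under it and three in the tray. Handing in.

```bash
python3 -c "from rig import *; print(job_done())"
```

```text
the job is handed in; nothing more can be done
None
```

The job is handed in: all three tested modules lie flat in the tray, all three untested ones are seated in the cradles, the guard was slid fully shut, and only then was the power switch pushed to its on stop.

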